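Move three lab vessels on to their next stations

ROBOT

A 6-joint arm with a two-finger parallel gripper is mounted at the origin on the work surface. World frame = base frame: x ahead of the robot, y to its left, z up, the work surface at z = 0. Lengths are in m, angles in rad, forces in N, time in s.
With the tool pointing down it reaches from about 0.275 to 0.825 m from the base axis. Payload 4.9 kg.
Tool frame: the origin (TCP) lies midway between the tips of the shut fingers; the grasp point (between the pads) lies 19 mm behind it; z points along the fingers, y is the direction in which the jaws open and shut (so a half turn about z gives the same grasp; the last joint's range is limited). The gripper opens to 85 mm and grips with 20 to 120 N. Pads are 22 mm wide; open, the fingers measure 114 mm over their backs; the gripper's body (76 mm by 85 mm) begins 54 mm behind the grasp point. The pads swing forward as they close: fully open they stand 13 mm farther back than shut.
Start: joints at [-1.259, 0.326, -0.193, 1.052, 0, 1.437], TCP at [0.237, -0.496, 0.231] pointing down, gripper open.
Joint ranges: [-2.65, 2.65], [-0.97, 1.79], [-1.3, 1.35], [-1.93, 2.1], [-1.47, 1.37], [-3.14, 3.14]. Speed limits (rad/s): [2.57, 2.57, 3.14, 3.14, 3.14, 3.14].

INTERFACE

Orientations are given as a 3x3 rotation matrix whose columns are the frame's x, y, z axes.
In Python, from cell import ctrl gives the robot as it stands. The module is installed in compiled form; this text tells all that it offers. Calls block until the motion is done:
- ctrl.goto(position, orientation): joint-space move of the TCP to a pose.
- ctrl.line_to(position, rotation=None, max_speed=0.15): straight line of the TCP; rotation=None keeps the orientation; max_speed is the mean speed in m/s.
- ctrl.move_j(angles): joint-space move.
- ctrl.gripper_to(opening): finger opening in m; the grip force is fixed at half the most; returns when the fingers have stopped.
- ctrl.sleep(seconds).
- ctrl.inverse_kinematics(position, orientation): joint angles nearest the present ones, or None.
- ctrl.get_image(name): name is "side" or "top"; returns the picture (384x512x3 uint8, red, green, blue); there is no depth.
- ctrl.camera_model(name): a dict with "camera_matrix" (3x3 intrinsics, pixels), "dist_coeffs" ([k1, k2, p1, p2, k3] as OpenCV has them; the pictures are not rectified), "xyz" and "orientation" of the camera in the world. Camera axes: x right, y up, looking along -z (the intrinsics and any distortion apply to the point x, -y, -z); pixel columns grow to the right and rows downward; lengths in m; the calibration is good to about 2 mm. A picture is of the moment at which its call begins. camera_model takes no time and is no camera call.
A pose or a line that the arm cannot do raises ctrl.PlanningError and nothing moves.
- ctrl.sign_off(): hands the job in, once; it reports no verdict.
Readings, each from a call of its own:
- ctrl.read_time_s(): time.
- ctrl.read_qpos(): joint angles.
- ctrl.read_qvel(): joint speeds.
- ctrl.read_effort(): joint torques, N m.
- ctrl.read_eef_pos(): TCP position.
- ctrl.read_ee_rot(): TCP orientation.
- ctrl.read_force(): force on the tool from outside, world axes, zero at the start.
- ctrl.read_ft_torque(): the same for the moment, N m.
- ctrl.read_width(): finger opening in m.
Only numpy, scipy, OpenCV 4.12 (cv2) and the standard library are available. Lean on these libraries where they do the work, as an engineer would, in place of code of your own. Each camera call takes 0.05 s, during which the arm holds its last target.

TASK

Each of the three closed vessels has to go on to its next station: the conical flask from the balance onto the stirrer, the squat jar from the stirrer into the wooden tray, and the tall tube from the tray onto the balance, each standing upright near the middle of its new place. Every station is taken, so set one vessel down on the empty cork mat for a while and let go of it there; never put glass on the bare bench. Set every vessel down on its place rather than letting it drop, keep the vessels upright, and leave the beaker, the mortar and the test tube rack where they are.

Things in the scene. Friction and masses are not known exactly. Their poses are not given: they have to be found in the camera images.
- flask: Closed conical glass flask, rigid, 100-210 g, round about its upright axis. Base 68 mm across; the cone narrows from 10 mm above the underside to a neck 30 mm across at 70 mm; straight neck to 100 mm, then a black rubber stopper (part of it) 32 mm across from 100 to 126 mm, the top. Paper label on the cone. Grip it by neck and stopper. Origin: centre of the underside; z up through the stopper. Starts on the balance pan; belongs on the stirrer plate.
- jar: Closed squat round glass jar, rigid, 125-250 g. Body 54 mm across, black plastic lid 56 mm across from 44 to 68 mm above the underside (the top). Paper label round the body. Grip it by the lid. Origin: centre of the underside; z up through the lid. Starts on the stirrer plate; belongs in the wooden tray.
- tube: Closed tall straight flat-bottomed glass specimen tube, rigid, 90-180 g. Body 40 mm across up to 122 mm above the underside, black rubber stopper 30 mm across on top, up to 142 mm. Paper label at mid height. Grip it near the upper end of the glass. Origin: centre of the underside; z up through the stopper. Starts in the wooden tray; belongs on the balance pan.
- stirrer: Magnetic stirrer fixed to the bench: grey housing 190 x 150 mm, 58 mm high, with a flat white square plate 130 x 130 mm whose top is 70 mm above the bench and two metal knobs on the +x face. Origin: on the bench surface under the centre of the plate; x towards the knobs, z up.
- balance: Laboratory balance fixed to the bench: flat white housing 200 x 150 mm, 38 mm high, with a round flat steel pan 120 mm across whose top is 50 mm above the bench and a small dark display towards +x. The pan does not move. Origin: on the bench surface under the centre of the pan; x towards the display, z up.
- tray: Shallow square wooden tray fixed to the bench, 130 x 130 mm outside, 110 x 110 mm inside; its floor is 10 mm and its rim 24 mm above the bench. Origin: on the bench surface under its centre; z up.
- cork_mat: Round cork mat fixed to the bench, 110 mm across, its top 10 mm above the bench; empty at the start, the place to park a vessel. Origin: on the bench surface under its centre; z up.
- beaker: Empty open glass beaker, 84 mm across, 100 mm high, loose. Not to be moved. Origin: centre of the underside.
- mortar: Open white ceramic mortar bowl, 90 mm across, 55 mm high, loose. Not to be moved. Origin: centre of the underside.
- tube_rack: Loose wooden test tube rack, 188 mm along its y, 90 mm along its x, 125 mm high, with three thin stoppered test tubes up to 177 mm high. Not to be moved. Origin: centre of the underside.
Not all that is in view belongs to the job. What is shaped like the tube but purple is not meant. Leave any blue look-alike of the jar alone.

How it is judged:
On the way:
1. one of the three vessels stands on the cork mat (within 30 mm of its centre), upright, at rest and let go (((horizontal distance between flask and cork_mat below 0.03 m and z of flask in the frame of cork_mat between 0.005 and 0.015 m and angle between flask's own z axis and vertical below 0.12 rad and linear speed of flask below 0.02 m/s and angular speed of flask below 0.2 rad/s and contact force between the fingers and flask below 0.05 N) or (horizontal distance between jar and cork_mat below 0.03 m and z of jar in the frame of cork_mat between 0.005 and 0.015 m and angle between jar's own z axis and vertical below 0.12 rad and linear speed of jar below 0.02 m/s and angular speed of jar below 0.2 rad/s and contact force between the fingers and jar below 0.05 N) or (horizontal distance between tube and cork_mat below 0.03 m and z of tube in the frame of cork_mat between 0.005 and 0.015 m and angle between tube's own z axis and vertical below 0.12 rad and linear speed of tube below 0.02 m/s and angular speed of tube below 0.2 rad/s and contact force between the fingers and tube below 0.05 N))), for 0.2 s.
At the end, for the whole second after the job is handed in: The flask stands on the stirrer plate, the jar on the tray's floor and the tube on the balance pan, each within 15 mm of the centre of its place, resting on its surface (height within 5 mm), upright (within 0.12 rad) and at rest (horizontal distance between flask and stirrer below 0.015 m and z of flask in the frame of stirrer between 0.065 and 0.075 m and angle between each of flask, jar, tube's own z axis and vertical below 0.12 rad and linear speed of each of flask, jar, tube below 0.02 m/s and angular speed of each of flask, jar, tube below 0.2 rad/s and horizontal distance between jar and tray below 0.015 m and z of jar in the frame of tray between 0.005 and 0.015 m and horizontal distance between tube and balance below 0.015 m and z of tube in the frame of balance between 0.045 and 0.055 m); the robot touches nothing.
It fails at once if a vessel is tipped far over or knocked down (angle between any of flask, jar, tube's own z axis and vertical above 0.6 rad).
It fails at once if a vessel is put on the bare bench (height (world z) of any of flask, jar, tube below 0.005 m).
It fails at once if a vessel is let fall (moves faster than 0.5 m/s with no finger on it, a drop of about 13 mm or more) ((linear speed of flask above 0.5 m/s and contact force between the fingers and flask below 0.05 N) or (linear speed of jar above 0.5 m/s and contact force between the fingers and jar below 0.05 N) or (linear speed of tube above 0.5 m/s and contact force between the fingers and tube below 0.05 N)).
It fails at once if the beaker, the mortar or the tube rack is shifted by more than 20 mm (distance of any of beaker, mortar, tube_rack from where it was at the start of the episode above 0.02 m).
It also fails if it takes over 112 s, if anything falls off the work surface, if the arm or the gripper's body presses on something with over 40 N, if the wrist force passes 120 N, or if a joint passes its speed limit or range.

## Working session

There is one attempt and no reset: what is moved stays moved. The work goes in short steps, each a Python script; the robot and the scene stay as the last script left them, time stands still between calls to the robot, and variables do not carry over. Pictures are saved under pics/ and viewed, and the job is handed in when it is done.

```bash
mkdir -p pics; ls; python3 - <<'E'
from cell import ctrl
import cv2
for n in("side","top"):
    im=ctrl.get_image(n); cv2.imwrite(f"pics/{n}0.png",im[:,:,::-1])
    m=ctrl.camera_model(n); print(n,m)
print(ctrl.read_time_s(),ctrl.read_ee_rot())
E
```

```text
pics
side {'camera_matrix': array([[354.83966597,   0.        , 253.34465546],
       [  0.        , 354.83966597, 191.73974773],
       [  0.        ,   0.        ,   1.        ]]), 'dist_coeffs': array([-0.01756569,  0.        ,  0.        ,  0.        ,  0.        ]), 'xyz': array([0.12991521, 0.75855606, 0.86361199]), 'orientation': array([[-0.86774879,  0.34937163, -0.35348479],
       [-0.49681078, -0.62953543,  0.59738111],
       [-0.01382319,  0.69399179,  0.7198502 ]])}
top {'camera_matrix': array([[440.81817761,   0.        , 254.6334036 ],
       [  0.        , 440.81817761, 193.9861717 ],
       [  0.        ,   0.        ,   1.        ]]), 'dist_coeffs': array([-0.06165578,  0.        ,  0.        ,  0.        ,  0.        ]), 'xyz': array([0.3598737 , 0.07044425, 1.39694747]), 'orientation': array([[ 0.02668214,  0.99121864, -0.12951319],
       [-0.99962974,  0.02576554, -0.00874802],
       [-0.00533422,  0.12969865,  0.99153911]])}
0.1 [[ 9.02267755e-01  4.31175888e-01 -5.02128761e-04]
 [ 4.31176131e-01 -9.02266481e-01  1.53054563e-03]
 [ 2.06880422e-04 -1.59746791e-03 -9.99998703e-01]]
```

View pics/side0.png

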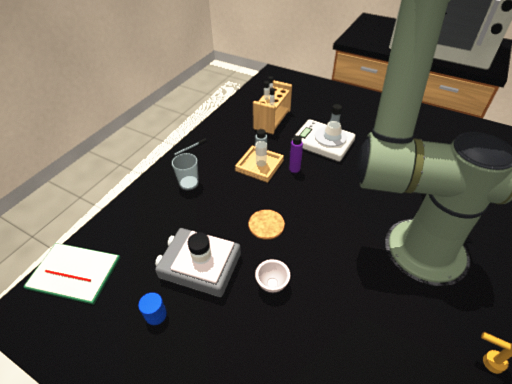

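View pics/top0.png

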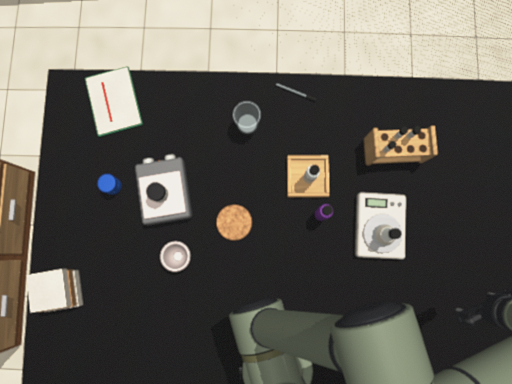

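```bash
cat > h.py <<'E'
import numpy as np, cv2
from cell import ctrl
def K(n):
    m=ctrl.camera_model(n); return m["camera_matrix"],m["dist_coeffs"],m["xyz"],m["orientation"]
def plane(n,uv,z):
    k,d,x,R=K(n); p=cv2.undistortPoints(np.array(uv,float).reshape(-1,1,2),k,d)[:,0]
    r=np.c_[p[:,0],-p[:,1],-np.ones(len(p))]@R.T
    return x+r*((z-x[2])/r[:,2])[:,None]
def proj(n,P):
    k,d,x,R=K(n); c=(np.array(P,float).reshape(-1,3)-x)@R*[1,-1,-1]
    return cv2.projectPoints(c,np.zeros(3),np.zeros(3),k,d)[0][:,0]
def circ(xy):
    A=np.c_[2*xy,np.ones(len(xy))];s=np.linalg.lstsq(A,(xy**2).sum(1),rcond=None)[0]
    return s[:2],np.sqrt(s[2]+s[0]**2+s[1]**2)
def save(im,name): cv2.imwrite("pics/"+name,im[:,:,::-1])
E
python3 - <<'E'
import cv2,numpy as np
a=cv2.imread("pics/top0.png")
def crop(a,x0,y0,w,h,s): return cv2.resize(a[y0:y0+h,x0:x0+w],None,fx=s,fy=s,interpolation=cv2.INTER_NEAREST)
cv2.imwrite("pics/t_left.png",crop(a,80,90,180,190,3)[:600])
cv2.imwrite("pics/t_right.png",crop(a,270,110,180,160,4)[:600,:800])
b=cv2.imread("pics/side0.png")
cv2.imwrite("pics/s_a.png",crop(b,220,70,150,120,5))
cv2.imwrite("pics/s_b.png",crop(b,130,190,180,140,4))
E
```

```text
(no output)
```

View pics/t_left.png

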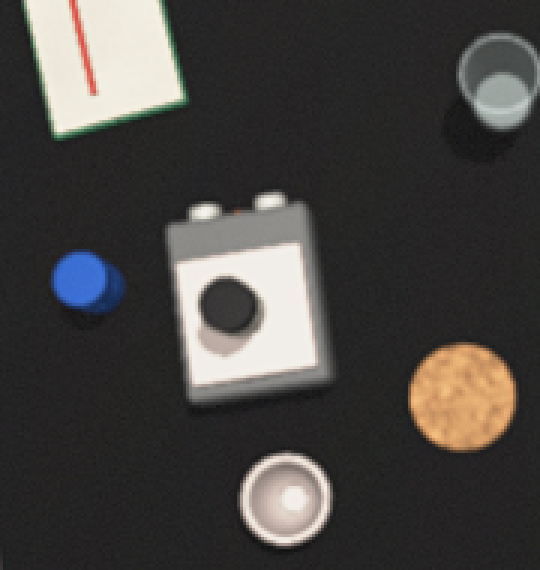

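View pics/t_right.png

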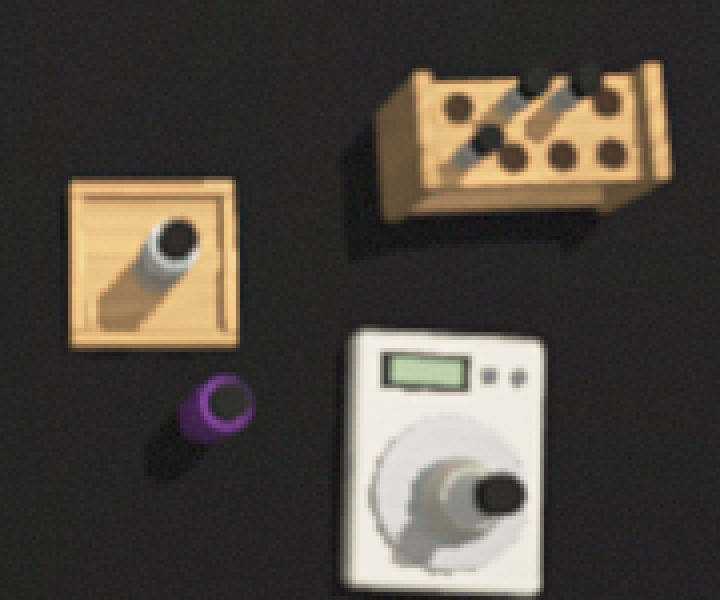

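View pics/s_a.png

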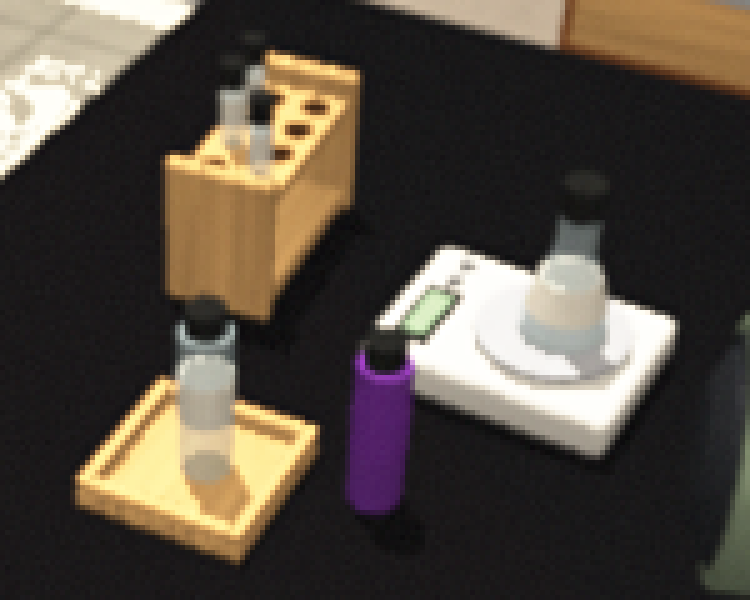

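View pics/s_b.png

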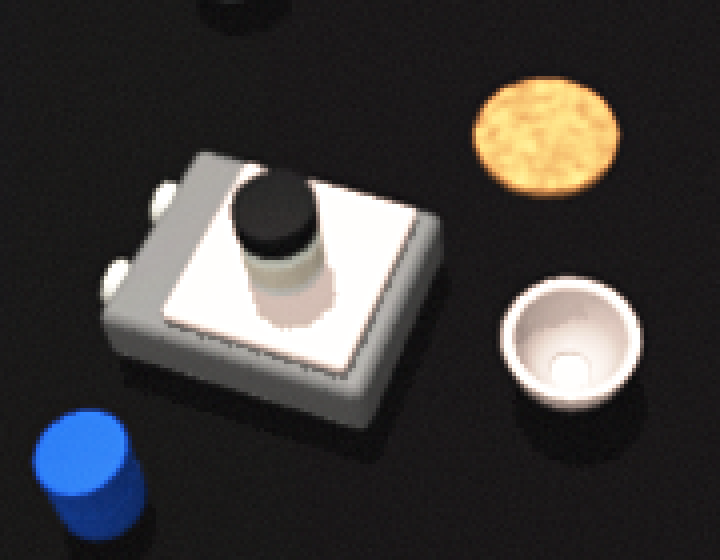

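```bash
cat > meas.py <<'E'
from h import *
a=cv2.imread("pics/top0.png")[:,:,::-1].astype(int)
s=cv2.imread("pics/side0.png")[:,:,::-1].astype(int)
def box(m,x0,y0,x1,y1):
    o=np.zeros_like(m);o[y0:y1,x0:x1]=m[y0:y1,x0:x1];o=o.astype(np.uint8)
    n,l,st,c=cv2.connectedComponentsWithStats(o); i=1+np.argmax(st[1:,4]); return (l==i).astype(np.uint8)
def cnt(m): return max(cv2.findContours(m,cv2.RETR_EXTERNAL,cv2.CHAIN_APPROX_NONE)[0],key=len)
def rect(n,m,z):
    P=plane(n,cv2.convexHull(cnt(m))[:,0],z)[:,:2]
    r=cv2.minAreaRect((P*1000).astype(np.float32)); return np.round(r[0],1),np.round(r[1],1),round(r[2],1)
# contours run through the centres of border pixels
print("stir top",rect("top",box(a.min(2)>190,130,165,192,225),.07))
print("stir side",rect("side",box(s.min(2)>190,165,225,240,290),.07))
wood=lambda i:(i[:,:,0]-i[:,:,2]>40)
print("tray top",rect("top",box(wood(a),280,145,340,205),.024))
print("bal top",rect("top",box(a.min(2)>120,345,185,415,265),.038))
for n,i,b in(("top",a,(210,200,258,245)),("side",s,(240,205,290,242))):
    P=plane(n,cnt(box(wood(i),*b))[:,0],.01)[:,:2]; print("cork",n,circ(P))
dark=a.max(2)<75
for nm,b,z in(("jar",(140,175,172,210),.126),("tube",(303,160,325,178),.142),("flask",(380,222,406,242),.163)):
    m=box(dark,*b);c=cnt(m)[:,0]; mo=cv2.moments(cv2.convexHull(c)); u=[mo["m10"]/mo["m00"],mo["m01"]/mo["m00"]]
    print(nm,m.sum(),c.min(0),c.max(0),u,plane("top",[u],z)[0])
E
python3 meas.py
```

```text
stir top (array([525.7, 365.8]), array([127.4, 127.1]), 11.0)
stir side (array([522.8, 367.8]), array([130. , 129.1]), 11.3)
tray top (array([602.9, -84.6]), array([131.5, 134.2]), 1.5)
bal top (array([ 451.2, -311.3]), array([149.2, 198.8]), 88.2)
cork top (array([0.45077607, 0.14626761]), np.float64(0.05566097629708933))
cork side (array([0.44813358, 0.14802776]), np.float64(0.0571363714053584))
jar 250 [147 183] [164 200] [155.72714182865369, 191.548596112311] [0.52555351 0.3708125  0.126     ]
tube 59 [310 166] [318 173] [313.86805555555554, 169.5625] [ 0.59950133 -0.08794038  0.142     ]
flask 93 [389 229] [400 238] [394.23312883435585, 233.3885480572597] [ 0.41981708 -0.31302603  0.163     ]
```

```bash
python3 - <<'E'
from h import *
t=(np.array([(370,495),(376,460),(395,437),(420,421),(447,414),(475,418),(500,432),(440,572),(475,570),(500,557),(385,535)])+.5)/4-.5+[270,110]
P=plane("top",t,.05)[:,:2]; print(circ(P), 1000*(np.linalg.norm(P-circ(P)[0],axis=1)))
s=(np.array([(475,325),(483,303),(510,285),(632,345),(620,366),(590,377),(550,378),(515,366),(490,350)])+.5)/5-.5+[220,70]
P=plane("side",s,.05)[:,:2]; print(circ(P), 1000*(np.linalg.norm(P-circ(P)[0],axis=1)))
# rack, other heights
print(plane("top",[[270+ x/4,110+y/4] for x,y in[(430,75),(425,185),(660,65),(672,178)]],.125))
print(plane("top",[[80+499/3,90+72/3],[80+285/3,90+498/3]],.1), plane("top",[[270+228/4,110+403/4]],.13),plane("top",[[80+80/3,90+280/3]],.07))
E
```

```text
(array([ 0.42587044, -0.31112246]), np.float64(0.06089313892135711)) [62.02503187 62.10477634 59.80123672 59.49780569 60.76390757 61.35728948
 61.60496912 60.6466221  60.8107206  60.81828809 60.33631653]
(array([ 0.42194625, -0.31343731]), np.float64(0.059954326772058496)) [60.24986048 59.88235503 61.00646583 57.45753937 61.31614091 61.12413622
 61.1991083  58.42056437 58.80025078]
[[ 0.73164433 -0.2793487   0.125     ]
 [ 0.647735   -0.27448512  0.125     ]
 [ 0.7449364  -0.4537799   0.125     ]
 [ 0.65849249 -0.45999597  0.125     ]]
[[0.77425783 0.11371819 0.1       ]
 [0.3403061  0.30991772 0.1       ]] [[ 0.4820006  -0.12851829  0.13      ]] [[0.55438441 0.53757324 0.07      ]]
```

```bash
cat >> h.py <<'E'
R0=np.diag([1.,-1,-1])
SURF=dict(stirrer=.07,cork=.01,tray=.01,balance=.05)
POS=dict(stirrer=(.524,.367),cork=(.4495,.147),tray=(.6035,-.086),balance=(.424,-.312))
GH=dict(jar=.033,flask=.089,tube=.082)   # TCP height above vessel underside
GW=dict(jar=.056,flask=.032,tube=.040)
ZT=.30
def pick(v,xy,surf,ztrav,transit=True):
    L=ctrl.line_to; z=surf+GH[v]
    if transit: L([*xy,max(ZT,ctrl.read_eef_pos()[2])],max_speed=.25)
    ctrl.gripper_to(min(.085,GW[v]+.032))
    L([*xy,z+.06],max_speed=.2); L([*xy,z],max_speed=.06)
    ctrl.gripper_to(GW[v]-.01); print("grip",v,ctrl.read_width(),ctrl.read_eef_pos(),ctrl.read_time_s())
    f0=ctrl.read_force()
    L([*xy,z+.03],max_speed=.06); ctrl.sleep(.2); print("dF",ctrl.read_force()-f0, ctrl.read_width())
    L([*xy,ztrav],max_speed=.2)
def place(v,xy,surf):
    L=ctrl.line_to; z=surf+GH[v]; zt=ctrl.read_eef_pos()[2]
    L([*xy,zt],max_speed=.22); L([*xy,z+.04],max_speed=.15); L([*xy,z+.003],max_speed=.04)
    ctrl.sleep(.3); f0=ctrl.read_force()
    for dz in (.0015,.0005,-.0003,-.001,-.0018):
        L([*xy,z+dz],max_speed=.02); ctrl.sleep(.15); f=ctrl.read_force()-f0
        if abs(f[2])>2.5: break
    print("touch",dz,f,ctrl.read_eef_pos(),ctrl.read_width())
def release(v,up):
    p=ctrl.read_eef_pos()
    ctrl.gripper_to(min(.085,GW[v]+.03)); ctrl.sleep(.3)
    ctrl.line_to([p[0],p[1],p[2]+.03],max_speed=.06); ctrl.line_to([p[0],p[1],up],max_speed=.2); print("t",ctrl.read_time_s())
E
python3 - <<'E'
from h import *
for k,(x,y) in POS.items():
    for z in(SURF[k]+.034,.33): print(k,z,ctrl.inverse_kinematics([x,y,z],R0))
E
```

```text
stirrer 0.10400000000000001 [ 0.49567971  0.59126294 -0.11109665  0.86843673  0.         -2.64591295]
stirrer 0.33 [ 0.49567971  0.46691164  0.26819012  1.37207481  0.         -2.64591295]
cork 0.044000000000000004 [ 0.15980495  0.41177967 -0.62901906  0.5299976   0.         -2.98178771]
cork 0.33 [ 0.15980495  0.13173372 -0.19263826  1.24642435  0.         -2.98178771]
tray 0.044000000000000004 [-0.26257988  0.60994305 -0.25749386  0.70335942  0.          2.87901277]
tray 0.33 [-0.26257988  0.40304814  0.17008228  1.33783046  0.          2.87901277]
balance 0.084 [-0.77465418  0.43195092 -0.45323467  0.68561073  0.          2.36693847]
balance 0.33 [-0.77465418  0.23610267 -0.0637749   1.27091875  0.          2.36693847]
```

```bash
sed -i 's/^R0=.*/R0=np.diag([-1.,1,-1])/' h.py
python3 - <<'E'
from h import *
ctrl.line_to([.35,-.40,.33],max_speed=.25)   # lift first
ctrl.goto([.45,.1,.33],R0); print(ctrl.read_time_s(),ctrl.read_qpos())
J=(.5255,.370)
pick("jar",J,.07,.25)
place("jar",POS["cork"],.01)
E
```

```text
2.8167 [ 5.68326460e-02  1.08849695e-01 -2.19483408e-01  1.24265558e+00
 -2.61633345e-04  5.85741189e-02]
grip jar 0.054534685050347406 [0.52611506 0.37054383 0.10391851] 6.8333
dF [ 0.43574641 -0.5258789  -6.11286147] 0.05451807843879914
touch 0.0005 [-1.46766245  0.97036572  8.44457381] [0.44972091 0.14704789 0.04384835] 0.05438601959821479
```

```bash
python3 - <<'E'
from h import *
release("jar",.25)
print(ctrl.read_width())
for n in("top","side"): save(ctrl.get_image(n),n+"1.png")
E
python3 -c "
import cv2,numpy as np
a=[cv2.imread(f'pics/{n}1.png') for n in('top','side')]
cv2.imwrite('pics/c1.png',np.hstack([cv2.resize(a[0][120:300,130:330],(400,360)),cv2.resize(a[1][160:340,130:330],(400,360))]))"
```

```text
t 15.4833
0.08537418415380209
```

View pics/c1.png

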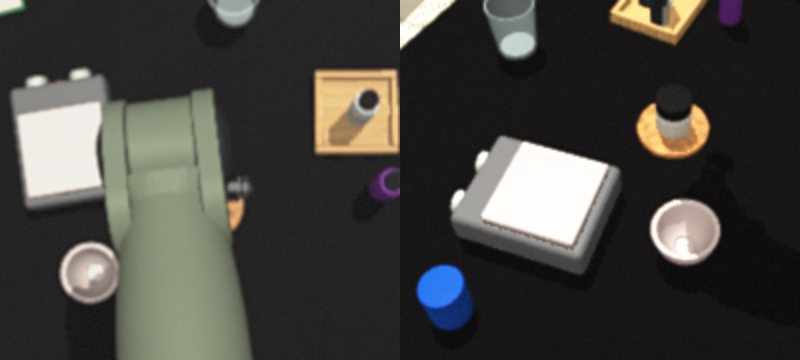

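The side view shows the jar standing upright near the middle of the mat (px ≈ 267,217), let go. The plate is now empty. Next is the flask, from the balance to the stirrer.

```bash
python3 - <<'E'
from h import *
s=cv2.imread("pics/side1.png")[:,:,::-1].astype(int)
m=(s.min(2)>190).astype(np.uint8); q=np.zeros_like(m); q[225:290,165:240]=m[225:290,165:240]
P=plane("side",cv2.convexHull(max(cv2.findContours(q,0,1)[0],key=len))[:,0],.07)[:,:2]
print("plate",cv2.minAreaRect((P*1000).astype(np.float32)))
pick("flask",(.420,-.313),.05,.32)
ctrl.line_to([.47,.0,.32],max_speed=.22)
for n in("top","side"): save(ctrl.get_image(n),n+"2.png")
E
```

```text
plate ((522.7490844726562, 367.5859680175781), (129.4109649658203, 129.06939697265625), 11.257379531860352)
grip flask 0.030351391930139335 [ 0.42026559 -0.31339343  0.13948441] 20.15
dF [ 1.65546076  0.99342597 -5.01678439] 0.0307304526315916
```

View pics/side2.png

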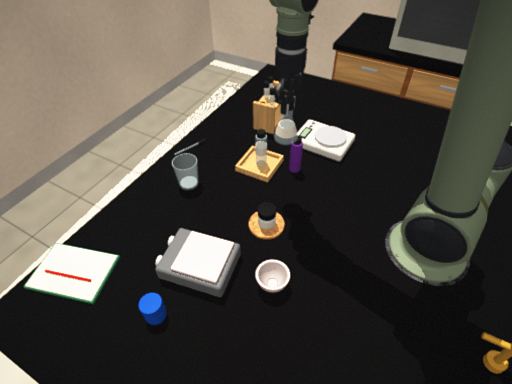

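The flask hangs upright in the gripper (px ≈ 287,128), and the pan at (331,135) is clear. I'll carry it to the stirrer.

```bash
python3 - <<'E'
from h import *
place("flask",POS["stirrer"],.07)
E
python3 -c "
import cv2
a=cv2.imread('pics/side2.png')
cv2.imwrite('pics/pan.png',cv2.resize(a[110:170,285:365],None,fx=8,fy=8,interpolation=0))"
```

```text
touch -0.0003 [-2.19983352 -0.47739107  7.29127646] [0.52431671 0.36706631 0.15950854] 0.030949387562875394
```

View pics/pan.png

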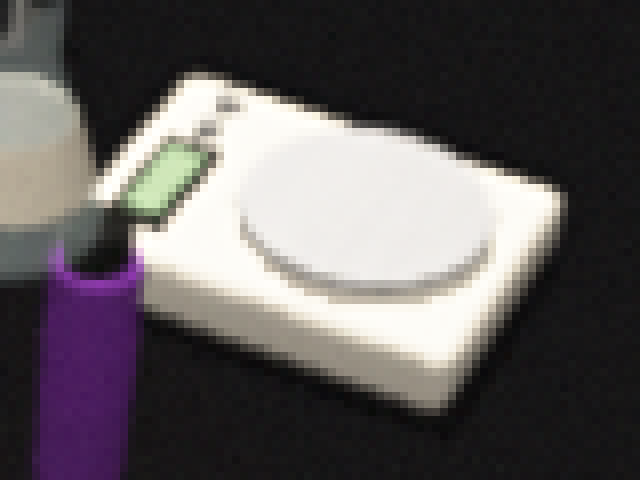

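The pan ellipse spans about x 240–493 and y 126–285 in the crop. I'll refine its centre from this, then release the flask and pick up the tube.

```bash
python3 - <<'E'
from h import *
s=(np.array([(240,200),(493,212),(365,126),(370,284),(265,155),(470,165),(258,243),(470,262),(310,272),(300,137),(430,137),(430,278)])+.5)/8-.5+[285,110]
P=plane("side",s,.05)[:,:2]; print(circ(P))
release("flask",.32)
ctrl.line_to([.45,.1,.32],max_speed=.25)
save(ctrl.get_image("top"),"top3.png")
pick("tube",(.5995,-.088),.01,.32)
save(ctrl.get_image("side"),"side3.png")
E
```

```text
(array([ 0.42307606, -0.31426101]), np.float64(0.06043175947526048))
t 31.1417
grip tube 0.038722248130639576 [ 0.6000359  -0.0880196   0.09262363] 36.3583
dF [-0.31441696  0.86972061 -3.35253984] 0.03909766189127003
```

View pics/side3.png

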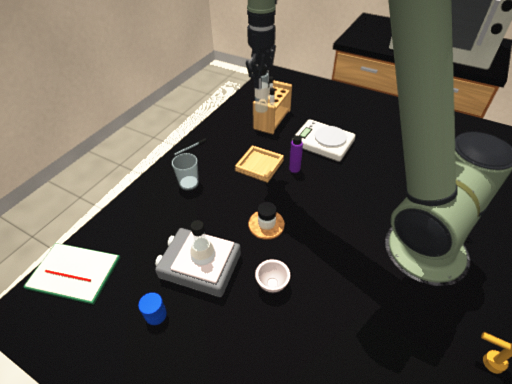

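View pics/top3.png

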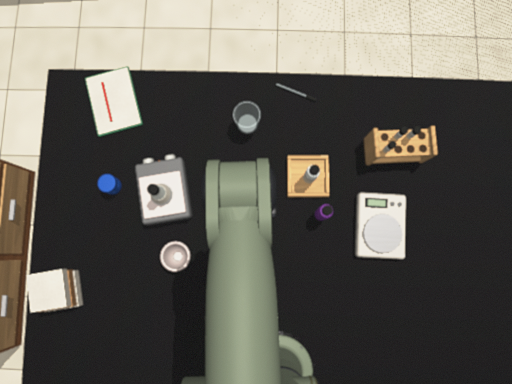

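The flask stands on the plate (top view px 160,193). The tube is held upright (side view px 262,95), so it goes to the balance next.

```bash
python3 - <<'E'
from h import *
place("tube",(.4235,-.3125),.05)
release("tube",.32)
ctrl.line_to([.47,-.02,.32],max_speed=.25)
for n in("top","side"): save(ctrl.get_image(n),n+"4.png")
E
```

```text
touch -0.0003 [-0.96719143  2.05072776  6.61570219] [ 0.42376353 -0.31264177  0.13259137] 0.0384495224234289
t 45.8583
```

View pics/top4.png

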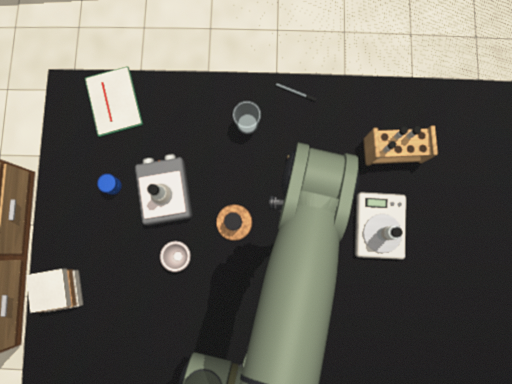

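View pics/side4.png

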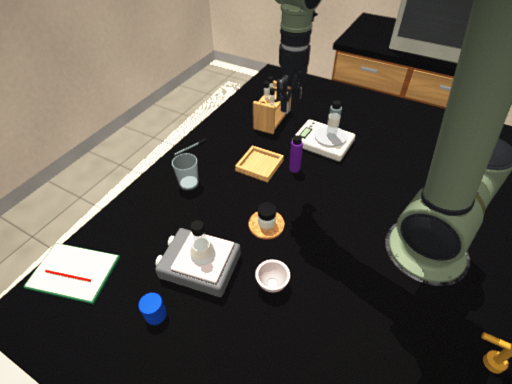

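The tube stands on the pan (top view px 396,232), the flask is on the stirrer and the jar is on the mat at (233,222). I'll measure these and then move the jar.

```bash
cat > m2.py <<'E'
from h import *
def blob(f,b,z,th=75):
    a=cv2.imread(f)[:,:,::-1]; x0,y0,x1,y1=b; m=(a[y0:y1,x0:x1].max(2)<th).astype(np.uint8)
    c=max(cv2.findContours(m,0,1)[0],key=cv2.contourArea); mo=cv2.moments(cv2.convexHull(c))
    return plane("top",[[mo["m10"]/mo["m00"]+x0,mo["m01"]/mo["m00"]+y0]],z)[0,:2]
def tray(f):
    s=cv2.imread(f)[:,:,::-1].astype(int); m=(s[:,:,0]-s[:,:,2]>25).astype(np.uint8); q=np.zeros_like(m); q[143:185,230:290]=m[143:185,230:290]
    h=cv2.convexHull(max(cv2.findContours(q,0,1)[0],key=len)); P=plane("side",h[:,0],.024)[:,:2]
    return cv2.minAreaRect((P*1000).astype(np.float32))
E
python3 - <<'E'
from m2 import *
f="pics/top4.png"
print("jar",blob(f,(222,210,246,235),.066))
print("flask",blob(f,(145,180,170,208),.183)); print("tube",blob(f,(387,222,406,242),.182))
print("tray",tray("pics/side4.png"))
E
```

```text
jar [0.44932867 0.14692282]
flask [0.52395036 0.36486228]
tube [ 0.42326571 -0.31215399]
tray ((597.287841796875, -75.78907775878906), (145.8745574951172, 160.70986938476562), 1.8078621625900269)
```

```bash
python3 - <<'E'
from h import *
pick("jar",(.4495,.147),.01,.25)
place("jar",(.6042,-.088),.01)
release("jar",.30)
ctrl.line_to([.40,.10,.33],max_speed=.25)
for n in("top","side"): save(ctrl.get_image(n),n+"5.png")
print(ctrl.read_time_s())
E
```

```text
grip jar 0.05467726542694621 [0.44982467 0.14710799 0.04367302] 51.1917
dF [ 0.76839931 -0.26831943 -5.81599112] 0.05442308112604212
touch 0.0005 [-0.73847201  0.83809787  3.10408304] [ 0.60438744 -0.08803194  0.04371043] 0.05472303102653648
t 60.5833
61.95
```

View pics/top5.png

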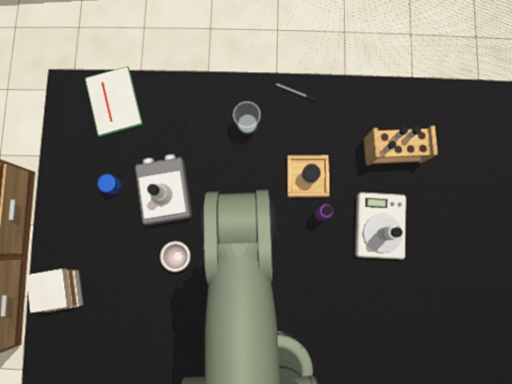

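View pics/side5.png

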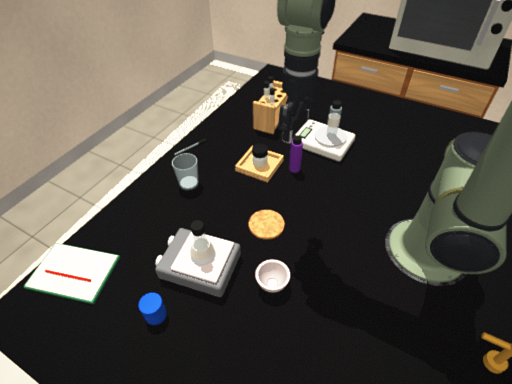

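All three vessels stand upright: the jar in the tray (top view px 311,173), the flask at (160,193) and the tube at (396,232). I'll make a final check and hand in.

```bash
python3 - <<'E'
from m2 import *
f="pics/top5.png"
print("jar",blob(f,(298,162,324,188),.066))
print("flask",blob(f,(145,180,170,208),.183)); print("tube",blob(f,(387,222,406,242),.182))
a,b=[cv2.imread(f"pics/top{i}.png").astype(int) for i in(0,5)]
for n,(x0,y0,x1,y1) in dict(beaker=(228,95,265,140),mortar=(155,235,195,277),rack=(360,120,440,168)).items(): print(n,abs(a-b)[y0:y1,x0:x1].mean())
print(ctrl.read_force()); ctrl.sign_off()
E
```

```text
jar [ 0.60297666 -0.08744354]
flask [0.52395036 0.36486228]
tube [ 0.42326571 -0.31215399]
beaker 1.5837837837837838
mortar 1.448015873015873
rack 1.3585069444444444
[-0.00687726 -0.70889317  0.07238226]
the job is handed in; nothing more can be done
```

All three vessels are on their new stations and the job is handed in. `sign_off` reports no verdict, so the outcome rests on my own checks. The robot clock read about 62 s of the 112 s allowed.

I parked the jar on the cork mat and let go of it. Then I moved the flask from the balance to the stirrer, the tube from the tray to the balance, and the jar from the mat into the tray. Each vessel was lowered until the wrist force showed contact, then released.

The last top picture gave these positions:

| Vessel | Measured (x, y) | Centre of its place | Offset |
|---|---|---|---|
| Jar | (0.603, −0.087) | tray, about (0.604, −0.088) | about 1 mm |
| Flask | (0.524, 0.365) | stirrer plate, about (0.524, 0.367) | about 2 mm |
| Tube | (0.423, −0.312) | balance pan, about (0.4235, −0.3125) | under 1 mm |

- **Upright:** all three stood upright in both final views.
- **Beaker, mortar and rack:** their picture regions were unchanged from the start apart from noise.
- **Robot clear:** the gripper was away from everything and the force reading was near zero.
- **Disagreements:** the two cameras differed by up to about 4 mm on some station centres, most on the tray and the pan. I used values in between, well inside the 15 mm tolerance. The force change when lifting the jar (about 6 N) and the flask (about 5 N) was more than their weight. I put this down to preload from gripping and did not look into it further.

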